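Find the rattling tea caddy

TASK

One of the three sealed tea caddies standing in a row in the open (not the similar tin in the far right corner) has a loose pastry weight in it; the other two are empty. Going from left to right, lift each caddy clear of the worktop, shake it briskly to and fro in the air and stand it back upright where it was (the last one need not be put back if it is the one). Then hold out the one that rattles: finish with it still held in the gripper, upright and still, a hand's width or two above the middle of the saucer. Leave the saucer and the other things where they are.

Things in the scene. Friction and masses are not known exactly. Their poses are not given: they have to be found in the camera images.
- caddy_left: Left (largest y); sealed grey tin, fixed wooden lid, same as the others. Body 68 mm wide up to 62 mm high, lid 70 mm wide from 62 to 83 mm, knob 20 mm wide, top at 100 mm. Origin: centre of underside, z up. Weighs 0.14 to 0.6 kg; empty, or (one of them, varies) with a loose 36 mm, 280 g metal ball with about 9 mm play to each side, knocks when shaken and stays at the wall it was thrown to.
- caddy_middle: Middle of the row; sealed grey tin, fixed wooden lid, same as the others. Body 68 mm wide up to 62 mm high, lid 70 mm wide from 62 to 83 mm, knob 20 mm wide, top at 100 mm. Origin: centre of underside, z up. Weighs 0.14 to 0.6 kg; empty, or (one of them, varies) with a loose 36 mm, 280 g metal ball with about 9 mm play to each side, knocks when shaken and stays at the wall it was thrown to.
- caddy_right: Right (smallest y); sealed grey tin, fixed wooden lid, same as the others. Body 68 mm wide up to 62 mm high, lid 70 mm wide from 62 to 83 mm, knob 20 mm wide, top at 100 mm. Origin: centre of underside, z up. Weighs 0.14 to 0.6 kg; empty, or (one of them, varies) with a loose 36 mm, 280 g metal ball with about 9 mm play to each side, knocks when shaken and stays at the wall it was thrown to.
- saucer: white saucer, 120 mm across, 16 mm high, lying loose on the worktop to the right of the caddies, the place above which the rattling caddy is held. Origin: centre of its underside.
- salt_shaker: bystander, to be left alone. Origin: centre of its underside. Glass salt shaker with a grey cap, 44 mm across, 90 mm high, behind the gap between the left and middle caddies.
- tumbler: bystander, to be left alone. Origin: centre of its underside. Clear glass tumbler, upside down, 78 mm across, 88 mm high, behind the gap between the middle and right caddies.
- espresso_cup: bystander, to be left alone. Origin: centre of its underside. Small white cup with a handle, 63 x 92 mm, 51 mm high, left of the left caddy.

How it is judged:
By the outcome, as a careful person would: the job done as asked, in the order asked, and still so for the second after the job is handed in, while the arm keeps its last pose, push and grip.
It also fails if it takes over 72 s, if anything falls off the work surface, if the arm or the gripper's body presses on something with over 40 N, if the wrist force passes 120 N, or if a joint passes its speed limit or range.

ROBOT

A 6-joint arm with a two-finger parallel gripper is mounted at the origin on a cart in front of the work surface, level with it; the furniture and walls round the work are solid. World frame = base frame: x ahead of the robot, y to its left, z up, the work surface at z = 0. Lengths are in mm, angles in rad, forces in N, time in s.
With the tool pointing down it reaches from about 375 to 900 mm from the base axis. Payload 3.1 kg.
Tool frame: the origin (TCP) lies at the very end of the fingers, on their centre line; the grasp point (between the pads) lies 19 mm behind it; z points along the fingers, y is the line along which they close (so a half turn about z gives the same grasp; the last joint's range is limited). The gripper opens to 87 mm and grips with 3 to 60 N. Pads are 19 mm wide; open, the fingers measure 117 mm over their backs; the gripper's body (75 mm by 190 mm) begins 51 mm behind the grasp point.
Start: joints at [-1.514, 0.527, 1.433, -0, 1.181, -0.178], TCP at [146.038, -607.675, 222.548] pointing down, gripper open.
Joint ranges: [-3.08, 3.08], [-0.75, 2.2], [0.22, 2.44], [-1.43, 4.57], [0, 2.65], [-2.85, 2.85]. Speed limits (rad/s): [2.79, 2.79, 3.14, 3.14, 3.14, 3.14].

INTERFACE

Orientations are given as a unit quaternion [w, x, y, z].
In Python, from station import read_state, grab_frame, camera_info, job_done gives the robot as it stands.
- The arm moves only by the tool drive_tool, never from a script. Its arguments are lists of equal length, an entry for each row: "hand": the gripper command: -1 is fully open, 1 is shut, values between are in proportion; "delta_pos": the shift along the tool's x, y, z in mm, a list of three; "angular": the turn, a rotation vector about the tool's x, y, z in rad, a list of three. In form: {"hand": [hand, ...], "delta_pos": [[tx, ty, tz], ...], "angular": [[rx, ry, rz], ...]}. A call has 1 to 20 rows; each row shifts and turns the commanded pose from where the row before left it, along the tool's axes as they then stand; what a row does not reach is not made up. A row lasts 1/10 s, in which the tool goes at most 50 mm and 8.59 degrees, less where a joint would pass 70% of its speed; a pose out of reach is approached as far as the arm can. A call is refused whole if a number of a shift passes 50 or a number of a turn 0.15, either way. A call with a gripper value outside its range is refused whole. The fingers move at their own pace and stop on an object; "grip_force" is the grip in N (left out, the last holds). Time passes only in rows, so rows that do not move let the fingers close. It gives the time, the measured TCP pose, the force, the opening and the grip force at its end, in the units of the state.
- read_state(): the state, without advancing time (a new reading comes with each control period).
- grab_frame(name): name is "scene" or "top" or "wrist"; returns the picture (420x560x3 uint8, red, green, blue); there is no depth.
- camera_info(name): a dict with "fx", "fy", "cx", "cy" (pixels), "distortion" ([k1, k2, p1, p2, k3] as OpenCV has them; the pictures are not rectified), "R" (3x3) and "t" (3): a world point X has camera coordinates R X + t. Camera axes: x right, y down, z forward; pixel columns grow to the right and rows downward; lengths in mm; the calibration is good to about 2 mm. A picture is of the moment at which its call begins: read the wrist's pose just before it. camera_info takes no time and is no camera call; for the wrist camera it gives the pose at the moment of the call.
- job_done(): hands the job in; it is judged then, once.
The state is a dict: "clock": time; "q": joint angles; "joint_velocities": joint speeds; "joint_efforts": joint torques, N m; "ee_pos": TCP position; "tcp_rot": TCP orientation; "ft_force": force on the tool from outside, world axes, zero at the start; "ft_torque": the same for the moment, N m; "width": finger opening in mm; "gripper_force": force on a finger pad.
Only numpy, scipy, OpenCV 4.12 (cv2) and the standard library are available. Lean on these libraries where they do the work, as an engineer would, in place of code of your own. Each camera call takes 0.05 s, during which the arm holds its last target. There are 200 camera calls.

## Working session

There is one attempt and no reset: what is moved stays moved. The work goes in short steps, Python scripts to look and compute and a tool call to move; the robot and the scene stay as the last step left them, time stands still between calls to the robot, and variables do not carry over. Pictures are saved under pics/ and viewed, at most 10 in all, crops included, and the job is handed in when it is done.

Besides the shell and the picture viewer there is one more tool, called after "Call:" as name(argument=value, ...) on one line, values as JSON. drive_tool: Moves the arm, as the interface text tells. Its arguments: {"type":"object","properties":{"hand":{"type":"array","items":{"type":"number"}},"delta_pos":{"type":"array","items":{"type":"array","items":{"type":"number"}}},"angular":{"type":"array","items":{"type":"array","items":{"type":"number"}}},"grip_force":{"type":"number"}},"required":["hand","delta_pos","angular"]}

```bash
mkdir -p pics; ls; python3 - <<'E'
from station import *
import cv2,json
print(read_state())
for n in("scene","top"):
    f=grab_frame(n); cv2.imwrite(f"pics/{n}0.png",f[:,:,::-1]); print(n,camera_info(n))
E
```

```text
pics
{'clock': 0.0, 'q': array([-1.51349682e+00,  5.28471629e-01,  1.43390499e+00, -3.67787191e-05,
        1.18138766e+00, -1.78510234e-01]), 'joint_velocities': array([-1.54092516e-06,  1.05675740e-03,  6.18055299e-04, -4.00791533e-04,
        8.53220271e-04, -5.96994607e-04]), 'joint_efforts': array([ 1.98719688e-03, -4.40034807e+01, -1.76587182e+01,  6.32044114e-02,
        5.81334683e-02, -1.71508950e-04]), 'ee_pos': array([ 145.98839364, -606.95502486,  221.56742552]), 'tcp_rot': array([-1.08484715e-03,  9.93055860e-01,  1.17638765e-01,  4.87918683e-05]), 'ft_force': array([-0.44376846,  0.47518813,  0.08990428]), 'ft_torque': array([ 0.03061627, -0.02440091, -0.02636154]), 'gripper_force': 0.0, 'width': 86.90068418829944}
scene {'fx': 423.2260838899827, 'fy': 423.2260838899827, 'cx': 281.80592021433534, 'cy': 212.98974136096427, 'distortion': array([-0.00714628,  0.        ,  0.        ,  0.        ,  0.        ]), 'R': array([[-0.70635863, -0.707839  ,  0.00462965],
       [-0.29300586,  0.2864268 , -0.91219913],
       [ 0.64436407, -0.64569624, -0.40972102]]), 't': array([388.33801097, 202.06610019, 945.51647196])}
top {'fx': 422.393168926495, 'fy': 422.393168926495, 'cx': 279.5036906721342, 'cy': 209.69128081026776, 'distortion': array([-0.09274125,  0.        ,  0.        ,  0.        ,  0.        ]), 'R': array([[ 0.00236123, -0.99992358,  0.01213486],
       [-0.99551969, -0.00349754, -0.09448971],
       [ 0.09452493, -0.01185738, -0.99545188]]), 't': array([  37.93180146,  544.72721688, 1057.81786834])}
```

View pics/top0.png

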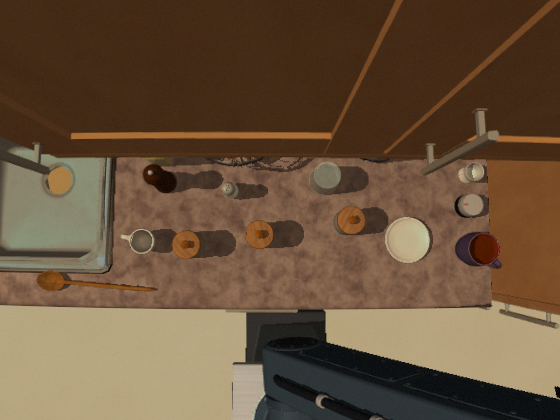

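View pics/scene0.png

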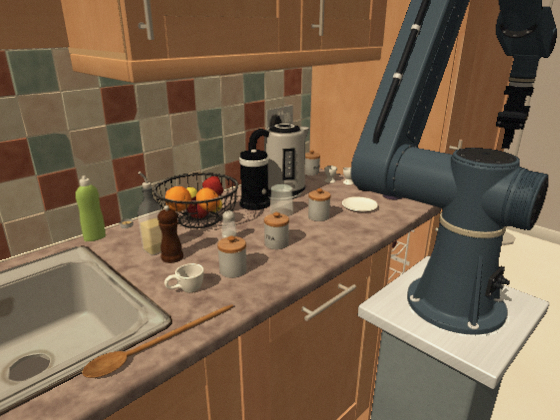

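The top view shows the lids at about (186,244), (259,234) and (350,220), and the saucer at (408,240). The scene view agrees. Next I'll convert these to positions.

```bash
cat > h.py <<'E'
from station import *
import cv2,numpy as np
def ray(ci,uv,z):
    K=np.array([[ci["fx"],0,ci["cx"]],[0,ci["fy"],ci["cy"]],[0,0,1]])
    p=cv2.undistortPoints(np.array([[uv]],float),K,ci["distortion"])[0,0]
    d=ci["R"].T@np.array([p[0],p[1],1]); c=-ci["R"].T@ci["t"]
    return c+d*(z-c[2])/d[2]
def proj(ci,X):
    K=np.array([[ci["fx"],0,ci["cx"]],[0,ci["fy"],ci["cy"]],[0,0,1]])
    return cv2.projectPoints(np.array(X,float).reshape(-1,3),cv2.Rodrigues(ci["R"])[0],ci["t"],K,ci["distortion"])[0][:,0]
def lids(im,seeds,r=22):
    hsv=cv2.cvtColor(im,cv2.COLOR_RGB2HSV); out=[]
    m=cv2.inRange(hsv,(4,110,70),(20,255,255)); m=cv2.morphologyEx(m,cv2.MORPH_CLOSE,np.ones((5,5)))
    for u,v in seeds:
        w=np.zeros_like(m); cv2.circle(w,(u,v),r,255,-1); c=max(cv2.findContours(m&w,0,1)[0],key=cv2.contourArea)
        out.append(cv2.minEnclosingCircle(c))
    return out
E
python3 - <<'E'
from h import *
im=cv2.imread("pics/top0.png")[:,:,::-1].copy(); ci=camera_info("top")
for c,r in lids(im,[(186,244),(259,234),(350,220)]): print(c,r,ray(ci,c,83).round(1))
for n,c,z in [("saucer",(408,240),16),("salt",(228,188),90),("tumbler",(325,178),88),("cup",(142,241),51),("uppercabedge",(200,135),450),("edge",(250,309),0)]: print(n,ray(ci,c,z).round(1))
print(camera_info("wrist"))
print(proj(camera_info("scene"),[ray(ci,c,83) for c,r in lids(im,[(186,244),(259,234),(350,220)])]))
E
```

```text
(186.0, 244.0) 22.000099182128906 [455.1 265.9  83. ]
(259.0, 234.0) 22.000099182128906 [480.   89.6  83. ]
(350.0, 220.0) 22.000099182128906 [ 514.6 -131.4   83. ]
saucer [ 467.4 -295.3   16. ]
salt [590.9 165.3  90. ]
tumbler [616.8 -70.6  88. ]
cup [462.3 383.9  51. ]
uppercabedge [623.  171.2 450. ]
edge [289.4 114.8   0. ]
{'fx': 308.01316301341967, 'fy': 308.01316301341967, 'cx': 280.07980755790453, 'cy': 208.71958994594152, 'distortion': array([-0.04324599,  0.        ,  0.        ,  0.        ,  0.        ]), 'R': array([[ 0.23332833, -0.97239661, -0.00165102],
       [-0.93571888, -0.22498873,  0.2716804 ],
       [-0.26455256, -0.06184584, -0.96238611]]), 't': array([-625.68926868,  -32.60297729,  389.79305058])}
[[232.25206321 241.32215997]
 [276.79805844 217.12658544]
 [319.50714884 193.21070416]]
```

Call:
drive_tool(hand=[-1, -1, -1, -1, -1, -1, -1, -1, -1, -1, -1, -1, -1, -1, -1, -1, -1, -1, -1, -1], delta_pos=[[24, -28, 0], [24, -28, 0], [24, -28, 0], [24, -28, 0], [24, -28, 0], [0, 0, 0], [0, 0, 0], [20, -32, 0], [20, -32, 0], [20, -32, 0], [20, -32, 0], [20, -32, 0], [20, -32, 0], [15, -36, 0], [15, -36, 0], [15, -36, 0], [15, -36, 0], [15, -36, 0], [15, -36, 0], [15, -36, 0]], angular=[[0, 0, 0], [0, 0, 0], [0, 0, 0], [0, 0, 0], [0, 0, 0], [0, 0, 0.118], [0, 0, 0.118], [0, 0, 0], [0, 0, 0], [0, 0, 0], [0, 0, 0], [0, 0, 0], [0, 0, 0], [0, 0, 0], [0, 0, 0], [0, 0, 0], [0, 0, 0], [0, 0, 0], [0, 0, 0], [0, 0, 0]])

```text
clock: 2.1
ee_pos: [455.3, 2.1, 222.4]
tcp_rot: [-0.0, 1.0, -0.0, -0.0]
ft_force: [1.6, -1.0, -0.3]
width: 86.8
gripper_force: 0.0
```

Call:
drive_tool(hand=[-1, -1, -1, -1, -1, -1, -1, -1, -1], delta_pos=[[0, -38, 0], [0, -38, 0], [0, -38, 0], [0, -38, 0], [0, -38, 0], [0, -38, 0], [0, -36, 0], [0, 0, 0], [0, 0, 0]], angular=[[0, 0, 0], [0, 0, 0], [0, 0, 0], [0, 0, 0], [0, 0, 0], [0, 0, 0], [0, 0, 0], [0, 0, 0], [0, 0, 0]])

```text
clock: 3.0
ee_pos: [454.5, 264.9, 222.1]
tcp_rot: [0.0, 1.0, 0.001, -0.001]
ft_force: [0.9, -0.9, -0.5]
width: 87.0
gripper_force: 0.0
```

```bash
python3 - <<'E'
from h import *
import pickle
ci=camera_info("wrist"); f=grab_frame("wrist"); cv2.imwrite("pics/w1.png",f[:,:,::-1]); pickle.dump(ci,open("w1.pkl","wb"))
s=read_state(); print(s['ee_pos'],s['tcp_rot'], proj(ci,[[455,266,83],[455,266,100],[455,266,0]]))
E
```

```text
[454.61277151 264.04911405 222.13555883] [ 4.51117831e-04  9.99999703e-01  2.31084314e-04 -5.80062644e-04] [[277.07031685 198.29176392]
 [276.92058513 202.59087009]
 [277.62083585 182.49926972]]
```

View pics/w1.png

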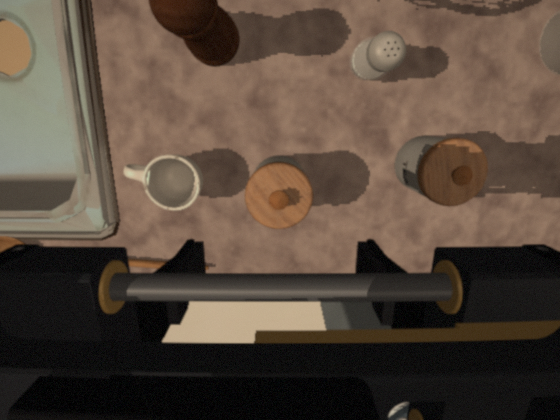

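The wrist view has the left lid at (279,195.5), which is nearly under the tool, and the middle lid at about (452,171.5). The espresso cup is at (172,181), the salt shaker at (380,55).

```bash
python3 - <<'E'
from h import *
import pickle
ci=pickle.load(open("w1.pkl","rb"))
im=cv2.imread("pics/w1.png",0)
for u,v in[(279,195.5),(452,171.5)]: print(ray(ci,(u,v),83).round(1))
h=cv2.HoughCircles(cv2.GaussianBlur(im[100:240,:],(5,5),1),cv2.HOUGH_GRADIENT,1,60,param1=80,param2=25,minRadius=28,maxRadius=40)
for c in h[0]: print(c,ray(ci,(c[0],c[1]+100),83).round(1))
E
```

```text
[457.9 264.1  83. ]
[482.8  92.1  83. ]
[278.5  95.5  31.6] [457.9 264.6  83. ]
[169.5  85.5  30.8] [468.  373.3  83. ]
```

Call:
drive_tool(hand=[-1, -1, -1, -1, -1, -1, -1, -1], delta_pos=[[3, 0, 40], [0, 0, 40], [0, 0, 40], [0, 0, 25], [0, 0, 14], [0, 0, 10], [0, 0, 0], [0, 0, 0]], angular=[[0, 0, 0], [0, 0, 0], [0, 0, 0], [0, 0, 0], [0, 0, 0], [0, 0, 0], [0, 0, 0], [0, 0, 0]])

```text
clock: 3.85
ee_pos: [458.7, 264.0, 54.0]
tcp_rot: [-0.0, 1.0, -0.001, 0.0]
ft_force: [-0.6, 0.3, 0.6]
width: 86.9
gripper_force: 0.0
```

Call:
drive_tool(hand=[0.5, 0.6, 0.8, 1, 1, 1, 1, 1, 1, 1], delta_pos=[[0, 0, 0], [0, 0, 0], [0, 0, 0], [0, 0, 0], [0, 0, 0], [0, 0, 0], [0, 0, 0], [0, 0, 0], [0, 0, 0], [0, 0, 0]], angular=[[0, 0, 0], [0, 0, 0], [0, 0, 0], [0, 0, 0], [0, 0, 0], [0, 0, 0], [0, 0, 0], [0, 0, 0], [0, 0, 0], [0, 0, 0]], grip_force=40)

```text
clock: 4.85
ee_pos: [458.9, 265.4, 54.4]
tcp_rot: [-0.001, 1.0, -0.0, 0.001]
ft_force: [-0.7, 4.8, 6.1]
width: 67.3
gripper_force: 39.8
```

Call:
drive_tool(hand=[1, 1, 1, 1, 1, 1, 1, 1, 1, 1], delta_pos=[[0, 0, -5], [0, 0, -10], [0, 0, -20], [0, 0, -30], [0, 0, -30], [0, 0, -25], [0, 0, -15], [0, 0, -5], [0, 0, 0], [0, 0, 0]], angular=[[0, 0, 0], [0, 0, 0], [0, 0, 0], [0, 0, 0], [0, 0, 0], [0, 0, 0], [0, 0, 0], [0, 0, 0], [0, 0, 0], [0, 0, 0]])

```text
clock: 5.85
ee_pos: [457.1, 263.9, 192.5]
tcp_rot: [0.001, 1.0, -0.0, -0.001]
ft_force: [-0.1, -0.2, -5.6]
width: 66.8
gripper_force: 39.8
```

```bash
cat >> h.py <<'E'
def avg(n=8):
    a=[]
    for i in range(n):
        grab_frame("top"); s=read_state(); a.append(np.r_[s['ft_force'],1000*s['ft_torque'],s['ee_pos'],s['width']])
    a=np.array(a); print(s['clock'],"F,T(mNm),pos,w",a.mean(0).round(1)); print("  sem",(a.std(0)/n**.5).round(1))
E
python3 -c "
from h import *
avg()"
```

```text
6.25 F,T(mNm),pos,w [ 0.000e+00  1.000e-01 -5.000e+00  2.060e+01 -2.010e+01  1.890e+01
  4.576e+02  2.642e+02  1.926e+02  6.690e+01]
  sem [ 0.2  0.1  0.1 11.9  9.  10.8  0.1  0.1  0.1  0. ]
```

Call:
drive_tool(hand=[1, 1, 1, 1, 1, 1, 1, 1, 1, 1, 1, 1, 1, 1, 1, 1], delta_pos=[[0, 40, 0], [0, -40, 0], [0, -40, 0], [0, 40, 0], [0, 40, 0], [0, -40, 0], [0, -40, 0], [0, 40, 0], [0, 40, 0], [0, -40, 0], [0, -40, 0], [0, 40, 0], [0, 40, 0], [0, -40, 0], [0, 0, 0], [0, 0, 0]], angular=[[0, 0, 0], [0, 0, 0], [0, 0, 0], [0, 0, 0], [0, 0, 0], [0, 0, 0], [0, 0, 0], [0, 0, 0], [0, 0, 0], [0, 0, 0], [0, 0, 0], [0, 0, 0], [0, 0, 0], [0, 0, 0], [0, 0, 0], [0, 0, 0]])

```text
clock: 7.85
ee_pos: [458.3, 264.3, 193.5]
tcp_rot: [0.0, 1.0, 0.0, -0.0]
ft_force: [-0.2, 1.0, -4.6]
width: 66.8
gripper_force: 39.9
```

```bash
cat >> h.py <<'E'
def avg(n=12):
    a=[]
    for i in range(n):
        grab_frame("top"); s=read_state(); a.append(np.r_[s['ft_force'],1000*s['ft_torque'],1000*s['joint_efforts'][3:],s['ee_pos'],s['width']])
    a=np.array(a); np.set_printoptions(suppress=True,linewidth=200); print(s['clock'],"F,T(mNm),eff456,pos,w",a.mean(0).round(1)); print("  sem",(a.std(0)/n**.5).round(1))
E
python3 -c "
from h import *
avg()"
```

```text
8.45 F,T(mNm),eff456,pos,w [  0.2  -0.   -5.1   4.7  -2.5  -5.5  12.1 -74.7  -0.3 457.9 264.5 193.5  67. ]
  sem [0.2 0.2 0.1 7.7 8.9 6.  1.2 4.9 0.2 0.  0.  0.  0.1]
```

Call:
drive_tool(hand=[1, 1, 1, 1, 1, 1, 1, 1], delta_pos=[[0, -40, 0], [0, 40, 0], [0, 40, 0], [0, -40, 0], [0, -40, 0], [0, 40, 0], [0, 0, 0], [0, 0, 0]], angular=[[0, 0, 0], [0, 0, 0], [0, 0, 0], [0, 0, 0], [0, 0, 0], [0, 0, 0], [0, 0, 0], [0, 0, 0]])

```text
clock: 9.25
ee_pos: [457.9, 264.4, 193.5]
tcp_rot: [-0.0, 1.0, -0.0, -0.0]
ft_force: [0.3, 1.1, -6.0]
width: 67.2
gripper_force: 39.9
```

```bash
python3 -c "
from h import *
avg()"
```

```text
9.85 F,T(mNm),eff456,pos,w [  0.   -0.1  -5.   18.1  -3.5 -15.7  15.1 -62.9   0.2 458.4 264.5 193.6  67. ]
  sem [ 0.1  0.1  0.1  8.9  7.3 12.9  1.2  4.9  0.2  0.   0.   0.   0. ]
```

Call:
drive_tool(hand=[1, 1, 1, 1, 1, 1, 1, 1, 1, 1], delta_pos=[[0, 0, 20], [0, 0, 30], [0, 0, 30], [0, 0, 25], [0, 0, 15], [0, 0, 8], [0, 0, 5], [0, 0, 4], [0, 0, 2], [0, 0, 0]], angular=[[0, 0, 0], [0, 0, 0], [0, 0, 0], [0, 0, 0], [0, 0, 0], [0, 0, 0], [0, 0, 0], [0, 0, 0], [0, 0, 0], [0, 0, 0]])

```text
clock: 10.85
ee_pos: [458.5, 264.6, 54.9]
tcp_rot: [-0.0, 1.0, -0.0, 0.0]
ft_force: [-0.4, 0.1, -5.4]
width: 67.1
gripper_force: 39.9
```

Call:
drive_tool(hand=[1, 1, 1], delta_pos=[[0, 0, 0.7], [0, 0, 0.5], [0, 0, 0]], angular=[[0, 0, 0], [0, 0, 0], [0, 0, 0]])

```text
clock: 11.15
ee_pos: [458.6, 264.7, 54.4]
tcp_rot: [-0.0, 1.0, -0.0, 0.001]
ft_force: [-0.8, 0.3, 3.7]
width: 67.2
gripper_force: 39.8
```

Call:
drive_tool(hand=[-0.6, -0.8, -1, -1, -1, -1, -1, -1, -1, -1, -1, -1, -1, -1, -1, -1, -1, -1], delta_pos=[[0, 0, 0], [0, 0, 0], [0, 0, 0], [0, 0, 0], [0, 0, 0], [0, 0, -10], [0, 0, -20], [0, 0, -40], [0, 0, -40], [0, 0, -40], [0, 0, -10], [4, 30, 0], [4, 36, 0], [4, 36, 0], [4, 36, 0], [8, 34, 0], [0, 0, 0], [0, 0, 0]], angular=[[0, 0, 0], [0, 0, 0], [0, 0, 0], [0, 0, 0], [0, 0, 0], [0, 0, 0], [0, 0, 0], [0, 0, 0], [0, 0, 0], [0, 0, 0], [0, 0, 0], [0, 0, 0], [0, 0, 0], [0, 0, 0], [0, 0, 0], [0, 0, 0], [0, 0, 0], [0, 0, 0]])

```text
clock: 12.95
ee_pos: [481.7, 92.0, 213.1]
tcp_rot: [-0.0, 1.0, -0.001, -0.001]
ft_force: [-1.1, 0.9, 0.2]
width: 87.0
gripper_force: 0.0
```

```bash
python3 - <<'E'
from h import *
import pickle
ci=camera_info("wrist"); f=grab_frame("wrist"); cv2.imwrite("pics/w2.png",f[:,:,::-1]); pickle.dump(ci,open("w2.pkl","wb"))
s=read_state(); print(s['ee_pos'], proj(ci,[[458.5,264.6,83],[482.8,92,83]]))
E
```

```text
[481.47176113  92.72842303 213.09061772] [[107.80088795 223.77969504]
 [278.32292349 199.91235275]]
```

View pics/w2.png

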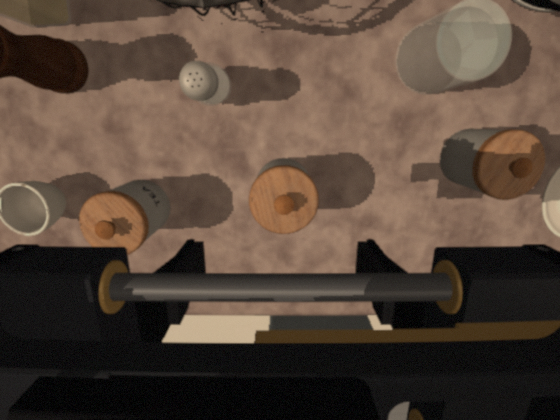

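The left caddy is back and upright, its lid at (114,221). The middle lid is at (284,200), the right lid at about (510,164). I'll compute these more exactly.

```bash
python3 - <<'E'
from h import *
import pickle
for k,sd in(("w1",[(279,195),(452,172)]),("w2",[(114,221),(284,200),(510,164)])):
    ci=pickle.load(open(k+".pkl","rb")); im=cv2.imread(f"pics/{k}.png")
    hsv=cv2.cvtColor(im,cv2.COLOR_BGR2HSV)
    m=cv2.inRange(hsv,(3,115,40),(20,255,255)); m=cv2.morphologyEx(m,cv2.MORPH_OPEN,np.ones((7,7)))
    for u,v in sd:
        w=np.zeros_like(m); cv2.circle(w,(u,v),45,255,-1); c=max(cv2.findContours(m&w,0,1)[0],key=cv2.contourArea)
        e=cv2.fitEllipse(cv2.convexHull(c)); print(k,np.round(e[0],1),np.round(e[1],1),ray(ci,e[0],83).round(1))
ci=camera_info("top"); im=grab_frame("top"); cv2.imwrite("pics/t2.png",im[:,:,::-1])
for im in(cv2.imread("pics/top0.png")[:,:,::-1].copy(),im):
    hsv=cv2.cvtColor(im,cv2.COLOR_RGB2HSV); m=cv2.inRange(hsv,(3,130,60),(20,255,255)); m=cv2.morphologyEx(m,cv2.MORPH_OPEN,np.ones((5,5)))
    for u,v in[(186,244),(350,220)]:
        w=np.zeros_like(m); cv2.circle(w,(u,v),22,255,-1); c=max(cv2.findContours(m&w,0,1)[0],key=cv2.contourArea)
        e=cv2.fitEllipse(cv2.convexHull(c)); print("top",np.round(e[0],1),np.round(e[1],1),ray(ci,e[0],83).round(1))
E
```

```text
w1 [278.4 195. ] [66.6 68.1] [458.4 264.7  83. ]
w1 [452.4 171.1] [64.8 72.9] [483.2  91.7  83. ]
w2 [113.1 222.5] [62.2 70.8] [459.8 258.9  83. ]
w2 [283.3 199.1] [68.1 69.7] [483.6  87.1  83. ]
w2 [508.5 163.6] [65.6 76.5] [ 518.7 -130.9   83. ]
top [185.8 244.2] [28.8 29.5] [454.7 266.3  83. ]
top [351. 220.] [28.6 28.9] [ 514.6 -133.9   83. ]
top [184.8 244.1] [25.6 29.7] [454.8 268.8  83. ]
top [351.3 219.7] [27.6 28.9] [ 515.3 -134.6   83. ]
```

Call:
drive_tool(hand=[-1, -1, -1, -1, -1, -1, -1, -1], delta_pos=[[1.5, 3, 30], [0, 0, 40], [0, 0, 40], [0, 0, 25], [0, 0, 14], [0, 0, 10], [0, 0, 0], [0, 0, 0]], angular=[[0, 0, 0], [0, 0, 0], [0, 0, 0], [0, 0, 0], [0, 0, 0], [0, 0, 0], [0, 0, 0], [0, 0, 0]])

```text
clock: 13.85
ee_pos: [483.9, 90.0, 54.7]
tcp_rot: [-0.0, 1.0, 0.0, 0.0]
ft_force: [0.0, -0.9, 0.4]
width: 87.0
gripper_force: 0.0
```

Call:
drive_tool(hand=[-0.7, -0.65, -0.6, -0.55, -0.5, 1, 1, 1, 1, 1], delta_pos=[[0, 0, 0], [0, 0, 0], [0, 0, 0], [0, 0, 0], [0, 0, 0], [0, 0, 0], [0, 0, 0], [0, 0, 0], [0, 0, 0], [0, 0, 0]], angular=[[0, 0, 0], [0, 0, 0], [0, 0, 0], [0, 0, 0], [0, 0, 0], [0, 0, 0], [0, 0, 0], [0, 0, 0], [0, 0, 0], [0, 0, 0]], grip_force=40)

```text
clock: 14.85
ee_pos: [484.0, 88.8, 54.8]
tcp_rot: [0.0, 1.0, 0.0, 0.0]
ft_force: [-0.6, -4.2, 5.2]
width: 66.7
gripper_force: 39.8
```

Call:
drive_tool(hand=[1, 1, 1, 1, 1, 1, 1, 1, 1, 1], delta_pos=[[0, 0, -5], [0, 0, -10], [0, 0, -20], [0, 0, -30], [0, 0, -30], [0, 0, -25], [0, 0, -15], [0, 0, -5], [0, 0, 0], [0, 0, 0]], angular=[[0, 0, 0], [0, 0, 0], [0, 0, 0], [0, 0, 0], [0, 0, 0], [0, 0, 0], [0, 0, 0], [0, 0, 0], [0, 0, 0], [0, 0, 0]])

```text
clock: 15.85
ee_pos: [482.3, 89.6, 193.3]
tcp_rot: [-0.0, 1.0, -0.0, -0.002]
ft_force: [0.4, -0.2, -8.6]
width: 66.8
gripper_force: 39.9
```

Call:
drive_tool(hand=[1, 1, 1, 1, 1, 1, 1, 1, 1, 1, 1, 1, 1, 1, 1, 1], delta_pos=[[0, 40, 0], [0, -40, 0], [0, -40, 0], [0, 40, 0], [0, 40, 0], [0, -40, 0], [0, -40, 0], [0, 40, 0], [0, 40, 0], [0, -40, 0], [0, -40, 0], [0, 40, 0], [0, 40, 0], [0, -40, 0], [0, 0, 0], [0, 0, 0]], angular=[[0, 0, 0], [0, 0, 0], [0, 0, 0], [0, 0, 0], [0, 0, 0], [0, 0, 0], [0, 0, 0], [0, 0, 0], [0, 0, 0], [0, 0, 0], [0, 0, 0], [0, 0, 0], [0, 0, 0], [0, 0, 0], [0, 0, 0], [0, 0, 0]])

```text
clock: 17.45
ee_pos: [482.3, 89.2, 192.8]
tcp_rot: [-0.0, 1.0, -0.0, -0.002]
ft_force: [-1.5, 0.1, -7.7]
width: 66.9
gripper_force: 40.0
```

```bash
python3 -c "
from h import *
avg()"
```

```text
18.05 F,T(mNm),eff456,pos,w [ -0.1  -0.1  -8.1  26.6 -50.1   6.9  40.9  -6.4   0.9 483.3  89.5 194.   67. ]
  sem [ 0.2  0.1  0.1  9.6 10.8  6.5 10.4  6.   0.7  0.1  0.   0.1  0. ]
```

Call:
drive_tool(hand=[1, 1, 1, 1, 1, 1, 1, 1], delta_pos=[[0, -40, 0], [0, 40, 0], [0, 40, 0], [0, -40, 0], [0, -40, 0], [0, 40, 0], [0, 0, 0], [0, 0, 0]], angular=[[0, 0, 0], [0, 0, 0], [0, 0, 0], [0, 0, 0], [0, 0, 0], [0, 0, 0], [0, 0, 0], [0, 0, 0]])

```text
clock: 18.85
ee_pos: [483.7, 89.6, 194.4]
tcp_rot: [0.0, 1.0, -0.0, 0.0]
ft_force: [-0.8, 0.0, -8.5]
width: 67.1
gripper_force: 39.9
```

```bash
python3 -c "
from h import *
avg()"
```

```text
19.45 F,T(mNm),eff456,pos,w [  0.2   0.1  -8.2  46.2   3.4  -9.8   4.7 -58.7   0.2 483.6  89.3 194.4  66.9]
  sem [0.1 0.2 0.1 8.4 6.3 5.7 3.8 1.8 0.2 0.  0.  0.  0.1]
```

Call:
drive_tool(hand=[1, 1, 1, 1, 1, 1, 1, 1, 1, 1, 1], delta_pos=[[0, 40, 0], [0, -40, 0], [0, -40, 0], [0, 40, 0], [0, 40, 0], [0, -40, 0], [0, 0, 0], [0, 0, 0], [0, 0, 0], [0, 0, 0], [0, 0, 0]], angular=[[0, 0, 0], [0, 0, 0], [0, 0, 0], [0, 0, 0], [0, 0, 0], [0, 0, 0], [0, 0, 0], [0, 0, 0], [0, 0, 0], [0, 0, 0], [0, 0, 0]])

```text
clock: 20.55
ee_pos: [483.6, 89.6, 194.4]
tcp_rot: [0.0, 1.0, 0.0, 0.0]
ft_force: [-0.2, -0.4, -8.6]
width: 67.2
gripper_force: 40.0
```

```bash
python3 -c "
from h import *
avg(14)"
```

```text
21.25 F,T(mNm),eff456,pos,w [ -0.    0.2  -8.4 -22.8 -27.9  10.1  57.9 -38.5   0.  483.6  89.5 194.4  66.9]
  sem [ 0.1  0.1  0.1  6.6 11.7  7.   0.4  0.1  0.   0.   0.   0.   0.1]
```

The ball is in the middle caddy: its moment flips with the throw direction, from +46 to −23 mNm, and joint-4 effort goes from 5 to 58. I'll put it back, then shake the right one as asked.

Call:
drive_tool(hand=[1, 1, 1, 1, 1, 1, 1, 1, 1, 1, 1, 1], delta_pos=[[0, 0, 20], [0, 0, 30], [0, 0, 30], [0, 0, 25], [0, 0, 15], [0, 0, 8], [0, 0, 5], [0, 0, 4], [0, 0, 2], [0, 0, 0.5], [0, 0, 0.3], [0, 0, 0]], angular=[[0, 0, 0], [0, 0, 0], [0, 0, 0], [0, 0, 0], [0, 0, 0], [0, 0, 0], [0, 0, 0], [0, 0, 0], [0, 0, 0], [0, 0, 0], [0, 0, 0], [0, 0, 0]])

```text
clock: 22.45
ee_pos: [485.4, 89.0, 59.3]
tcp_rot: [0.0, 1.0, 0.0, 0.003]
ft_force: [-6.0, -3.3, 24.6]
width: 66.8
gripper_force: 40.0
```

Call:
drive_tool(hand=[1, 1, 1, 1], delta_pos=[[0, 0, -2], [0, 0, -2], [0, 0, 0], [0, 0, 0]], angular=[[0, 0, 0], [0, 0, 0], [0, 0, 0], [0, 0, 0]])

```text
clock: 22.85
ee_pos: [485.1, 89.4, 59.5]
tcp_rot: [0.0, 1.0, -0.0, 0.002]
ft_force: [-1.0, -0.9, 6.2]
width: 66.8
gripper_force: 40.0
```

```bash
python3 - <<'E'
from h import *
avg(1)
a=grab_frame("wrist")[:,:,::-1]; b=grab_frame("scene")[150:300,180:380,::-1]
cv2.imwrite("pics/c3.png",np.hstack([a[:300,120:440],cv2.resize(b,(400,300))]))
E
```

```text
22.9 F,T(mNm),eff456,pos,w [   0.2    0.4    7.1  166.2   76.6   -4.6   45.5 -246.1   11.5  485.1   89.4   59.5   67.3]
  sem [0. 0. 0. 0. 0. 0. 0. 0. 0. 0. 0. 0. 0.]
```

View pics/c3.png

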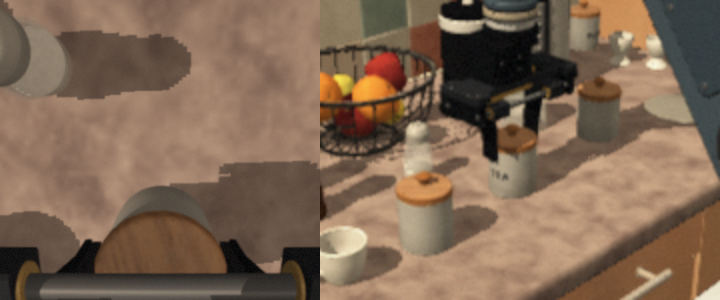

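The caddy stands upright in the gripper, resting on the worktop. It slid about 5 mm down in the grip. I'll release it and go on to the right one.

Call:
drive_tool(hand=[-0.6, -0.8, -1, -1, -1, -1, -1, -1, -1, -1, -1, -1, -1, -1, -1, -1, -1, -1, -1], delta_pos=[[0, 0, 0], [0, 0, 0], [0, 0, 0], [0, 0, 0], [0, 0, 0], [0, 0, -10], [0, 0, -20], [0, 0, -40], [0, 0, -40], [0, 0, -30], [0, 0, -10], [5, 30, 0], [5, 38, 0], [5, 38, 0], [5, 38, 0], [6, 38, 0], [6, 38, 0], [0, 0, 0], [0, 0, 0]], angular=[[0, 0, 0], [0, 0, 0], [0, 0, 0], [0, 0, 0], [0, 0, 0], [0, 0, 0], [0, 0, 0], [0, 0, 0], [0, 0, 0], [0, 0, 0], [0, 0, 0], [0, 0, 0], [0, 0, 0], [0, 0, 0], [0, 0, 0], [0, 0, 0], [0, 0, 0], [0, 0, 0], [0, 0, 0]])

```text
clock: 24.9
ee_pos: [514.7, -130.8, 207.6]
tcp_rot: [-0.001, 1.0, -0.001, -0.001]
ft_force: [-0.3, -0.2, -0.2]
width: 86.9
gripper_force: 0.0
```

```bash
python3 - <<'E'
from h import *
ci=camera_info("wrist"); f=grab_frame("wrist"); cv2.imwrite("pics/w4.png",f[:,:,::-1])
s=read_state(); print(s['ee_pos'], proj(ci,[[516,-132,83],[484,89,83]]))
im=f[:,:,::-1].copy(); hsv=cv2.cvtColor(im,cv2.COLOR_BGR2HSV)
m=cv2.inRange(hsv,(3,115,40),(20,255,255)); m=cv2.morphologyEx(m,cv2.MORPH_OPEN,np.ones((7,7)))
for X in([516,-132,83],[484,89,83]):
    u,v=proj(ci,[X])[0].astype(int)
    w=np.zeros_like(m); cv2.circle(w,(int(u),int(v)),45,255,-1); c=max(cv2.findContours(m&w,0,1)[0],key=cv2.contourArea)
    e=cv2.fitEllipse(cv2.convexHull(c)); print(np.round(e[0],1),np.round(e[1],1),ray(ci,e[0],83).round(1))
E
```

```text
[ 514.46594362 -129.83617515  207.6852778 ] [[279.6785782  200.97410375]
 [ 61.19942713 232.3021134 ]]
[285.1 197.8] [69.6 71.2] [ 519.1 -137.2   83. ]
[ 68.5 227.4] [55.5 72.7] [489.3  80.2  83. ]
```

View pics/w4.png

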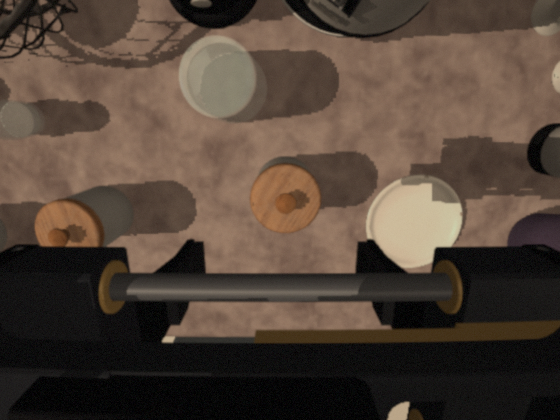

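The right lid is at (285,198), the middle caddy is upright at (68,227) and the saucer is at (413,222). Next I'll grasp the right caddy.

Call:
drive_tool(hand=[-1, -1, -1, -1, -1, -1, -1, -1], delta_pos=[[3, 5, 25], [0, 0, 40], [0, 0, 40], [0, 0, 25], [0, 0, 14], [0, 0, 9], [0, 0, 0], [0, 0, 0]], angular=[[0, 0, 0], [0, 0, 0], [0, 0, 0], [0, 0, 0], [0, 0, 0], [0, 0, 0], [0, 0, 0], [0, 0, 0]])

```text
clock: 25.75
ee_pos: [518.8, -135.0, 56.0]
tcp_rot: [0.0, 1.0, 0.0, 0.0]
ft_force: [-0.3, -0.3, 0.2]
width: 87.3
gripper_force: 0.0
```

Call:
drive_tool(hand=[-0.7, -0.65, -0.6, -0.55, -0.5, 1, 1, 1, 1, 1], delta_pos=[[0, 0, 0], [0, 0, 0], [0, 0, 0], [0, 0, 0], [0, 0, 0], [0, 0, 0], [0, 0, 0], [0, 0, 0], [0, 0, 0], [0, 0, 0]], angular=[[0, 0, 0], [0, 0, 0], [0, 0, 0], [0, 0, 0], [0, 0, 0], [0, 0, 0], [0, 0, 0], [0, 0, 0], [0, 0, 0], [0, 0, 0]], grip_force=50)

```text
clock: 26.75
ee_pos: [518.7, -135.5, 55.9]
tcp_rot: [-0.0, 1.0, -0.0, 0.0]
ft_force: [0.0, 0.9, 4.8]
width: 66.2
gripper_force: 49.5
```

Call:
drive_tool(hand=[1, 1, 1, 1, 1, 1, 1, 1, 1, 1], delta_pos=[[0, 0, -5], [0, 0, -10], [0, 0, -20], [0, 0, -30], [0, 0, -30], [0, 0, -25], [0, 0, -15], [0, 0, -5], [0, 0, 0], [0, 0, 0]], angular=[[0, 0, 0], [0, 0, 0], [0, 0, 0], [0, 0, 0], [0, 0, 0], [0, 0, 0], [0, 0, 0], [0, 0, 0], [0, 0, 0], [0, 0, 0]])

```text
clock: 27.75
ee_pos: [517.7, -135.2, 194.6]
tcp_rot: [-0.0, 1.0, -0.0, -0.001]
ft_force: [-0.2, 0.4, -3.6]
width: 66.5
gripper_force: 49.6
```

Call:
drive_tool(hand=[1, 1, 1, 1, 1, 1, 1, 1, 1, 1, 1, 1, 1, 1, 1, 1, 1, 1], delta_pos=[[0, 40, 0], [0, -40, 0], [0, -40, 0], [0, 40, 0], [0, 40, 0], [0, -40, 0], [0, -40, 0], [0, 40, 0], [0, 40, 0], [0, -40, 0], [0, -40, 0], [0, 40, 0], [0, 40, 0], [0, -40, 0], [0, 0, 0], [0, 0, 0], [0, 0, 0], [0, 0, 0]], angular=[[0, 0, 0], [0, 0, 0], [0, 0, 0], [0, 0, 0], [0, 0, 0], [0, 0, 0], [0, 0, 0], [0, 0, 0], [0, 0, 0], [0, 0, 0], [0, 0, 0], [0, 0, 0], [0, 0, 0], [0, 0, 0], [0, 0, 0], [0, 0, 0], [0, 0, 0], [0, 0, 0]])

```text
clock: 29.55
ee_pos: [518.7, -135.6, 195.2]
tcp_rot: [0.0, 1.0, 0.0, -0.0]
ft_force: [0.6, -0.0, -2.5]
width: 66.8
gripper_force: 49.6
```

```bash
python3 -c "
from h import *
avg()"
```

```text
30.15 F,T(mNm),eff456,pos,w [   0.1   -0.3   -3.3   22.8  -12.8    7.8   53.1  -45.3   -0.3  518.6 -135.6  195.5   66.4]
  sem [0.1 0.1 0.2 8.2 8.4 9.9 0.3 0.4 0.1 0.  0.  0.  0.1]
```

Call:
drive_tool(hand=[1, 1, 1, 1, 1, 1, 1, 1, 1, 1], delta_pos=[[0, -40, 0], [0, 40, 0], [0, 40, 0], [0, -40, 0], [0, -40, 0], [0, 40, 0], [0, 0, 0], [0, 0, 0], [0, 0, 0], [0, 0, 0]], angular=[[0, 0, 0], [0, 0, 0], [0, 0, 0], [0, 0, 0], [0, 0, 0], [0, 0, 0], [0, 0, 0], [0, 0, 0], [0, 0, 0], [0, 0, 0]])

```text
clock: 31.15
ee_pos: [518.2, -135.6, 195.5]
tcp_rot: [-0.0, 1.0, -0.0, -0.0]
ft_force: [-0.9, 0.5, -2.6]
width: 66.1
gripper_force: 49.6
```

```bash
python3 -c "
from h import *
avg()"
```

```text
31.75 F,T(mNm),eff456,pos,w [   0.1   -0.2   -3.    19.    -3.4    2.2   54.9  -42.5    0.3  518.5 -135.6  195.5   66.4]
  sem [ 0.1  0.1  0.2  7.7 10.5  9.9  0.4  0.4  0.1  0.   0.   0.   0.1]
```

Moment and joint effort stay the same in both directions, so the right caddy is empty. I'll put it back gently.

Call:
drive_tool(hand=[1, 1, 1, 1, 1, 1, 1, 1, 1, 1], delta_pos=[[0, 0, 20], [0, 0, 30], [0, 0, 30], [0, 0, 25], [0, 0, 15], [0, 0, 8], [0, 0, 5], [0, 0, 4], [0, 0, 1], [0, 0, 0]], angular=[[0, 0, 0], [0, 0, 0], [0, 0, 0], [0, 0, 0], [0, 0, 0], [0, 0, 0], [0, 0, 0], [0, 0, 0], [0, 0, 0], [0, 0, 0]])

```text
clock: 32.75
ee_pos: [519.0, -135.8, 58.1]
tcp_rot: [0.0, 1.0, -0.0, 0.001]
ft_force: [0.2, -0.0, -3.4]
width: 66.6
gripper_force: 49.6
```

Call:
drive_tool(hand=[1, 1, 1, 1], delta_pos=[[0, 0, 0.8], [0, 0, 0.8], [0, 0, 0.4], [0, 0, 0]], angular=[[0, 0, 0], [0, 0, 0], [0, 0, 0], [0, 0, 0]])

```text
clock: 33.15
ee_pos: [518.8, -135.7, 55.9]
tcp_rot: [0.0, 1.0, -0.0, 0.0]
ft_force: [0.0, 0.4, 0.0]
width: 66.7
gripper_force: 49.6
```

Call:
drive_tool(hand=[-0.6, -0.8, -1, -1, -1, -1, -1, -1, -1, -1, -1, -1, -1, -1, -1, -1, -1, -1, -1], delta_pos=[[0, 0, 0], [0, 0, 0], [0, 0, 0], [0, 0, 0], [0, 0, 0], [0, 0, -10], [0, 0, -20], [0, 0, -40], [0, 0, -40], [0, 0, -35], [0, 0, -10], [-5, -35, 0], [-5, -38, 0], [-6, -38, 0], [-6, -38, 0], [-6, -38, 0], [-6, -38, 0], [0, 0, 0], [0, 0, 0]], angular=[[0, 0, 0], [0, 0, 0], [0, 0, 0], [0, 0, 0], [0, 0, 0], [0, 0, 0], [0, 0, 0], [0, 0, 0], [0, 0, 0], [0, 0, 0], [0, 0, 0], [0, 0, 0], [0, 0, 0], [0, 0, 0], [0, 0, 0], [0, 0, 0], [0, 0, 0], [0, 0, 0], [0, 0, 0]])

```text
clock: 35.05
ee_pos: [484.1, 90.1, 210.4]
tcp_rot: [0.0, 1.0, 0.001, -0.0]
ft_force: [-0.1, -0.1, -0.9]
width: 86.7
gripper_force: 0.0
```

```bash
python3 - <<'E'
from h import *
ci=camera_info("wrist"); f=grab_frame("wrist"); t=grab_frame("top"); cv2.imwrite("pics/t5.png",np.hstack([f[:260,:,::-1][:,100:],t[140:400,80:400,::-1]]))
s=read_state(); print(s['clock'],s['ee_pos'])
im=f[:,:,::-1].copy(); hsv=cv2.cvtColor(im,cv2.COLOR_BGR2HSV)
m=cv2.inRange(hsv,(3,115,40),(20,255,255)); m=cv2.morphologyEx(m,cv2.MORPH_OPEN,np.ones((7,7)))
for X in([519,-135,83],[485,89,83],[458,265,83]):
    p=proj(ci,[X])[0]; u,v=p.astype(int)
    w=np.zeros_like(m); cv2.circle(w,(int(u),int(v)),45,255,-1); c=max(cv2.findContours(m&w,0,1)[0],key=cv2.contourArea)
    e=cv2.fitEllipse(cv2.convexHull(c)); print(p,np.round(e[0],1),np.round(e[1],1),ray(ci,e[0],83).round(1))
ct=camera_info("top"); hsv=cv2.cvtColor(t,cv2.COLOR_RGB2HSV); m=cv2.inRange(hsv,(0,0,165),(60,60,255))
w=np.zeros_like(m); cv2.circle(w,(408,240),30,255,-1); c=max(cv2.findContours(m&w,0,1)[0],key=cv2.contourArea); e=cv2.fitEllipse(cv2.convexHull(c)); print("saucer",e,ray(ct,e[0],14))
E
```

```text
35.15 [484.79928448  88.71663823 210.44180017]
[511.94245469 167.24293854] [508.1 167.4] [65.9 76.9] [ 518.8 -131.1   83. ]
[279.32672023 200.83241602] [281.7 201. ] [68.6 70.2] [484.8  86.7  83. ]
[104.1368056  226.68301138] [109.9 224.6] [61.8 71.5] [460.2 258.7  83. ]
saucer ((422.0702819824219, 243.9285430908203), (8.984563827514648, 17.064760208129883), 161.60548400878906) [ 457.1602834  -333.35522036   14.        ]
```

View pics/t5.png

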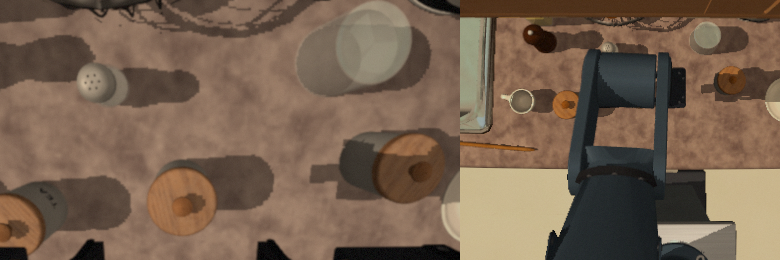

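All three are upright and back in place, with the middle lid under the tool at (282,201). I'll pick it up again, with a firmer grip.

Call:
drive_tool(hand=[-1, -1, -1, -1, -1, -1, -1, -1], delta_pos=[[0, 1, 26], [0, 0, 40], [0, 0, 40], [0, 0, 25], [0, 0, 14], [0, 0, 10], [0, 0, 0], [0, 0, 0]], angular=[[0, 0, 0], [0, 0, 0], [0, 0, 0], [0, 0, 0], [0, 0, 0], [0, 0, 0], [0, 0, 0], [0, 0, 0]])

```text
clock: 35.95
ee_pos: [485.2, 87.8, 55.9]
tcp_rot: [0.0, 1.0, -0.001, 0.0]
ft_force: [0.4, -0.2, 0.4]
width: 86.6
gripper_force: 0.0
```

Call:
drive_tool(hand=[-0.7, -0.65, -0.6, -0.55, -0.5, 1, 1, 1, 1, 1], delta_pos=[[0, 0, 0], [0, 0, 0], [0, 0, 0], [0, 0, 0], [0, 0, 0], [0, 0, 0], [0, 0, 0], [0, 0, 0], [0, 0, 0], [0, 0, 0]], angular=[[0, 0, 0], [0, 0, 0], [0, 0, 0], [0, 0, 0], [0, 0, 0], [0, 0, 0], [0, 0, 0], [0, 0, 0], [0, 0, 0], [0, 0, 0]], grip_force=57)

```text
clock: 36.95
ee_pos: [484.8, 88.3, 55.9]
tcp_rot: [0.0, 1.0, -0.0, 0.0]
ft_force: [-1.3, -1.9, 5.8]
width: 66.6
gripper_force: 56.9
```

Call:
drive_tool(hand=[1, 1, 1, 1, 1, 1, 1, 1, 1, 1, 1], delta_pos=[[0, 0, -5], [0, 0, -10], [0, 0, -20], [0, 0, -30], [0, 0, -30], [0, 0, -30], [0, 0, -30], [0, 0, -20], [0, 0, -5], [0, 0, 0], [0, 0, 0]], angular=[[0, 0, 0], [0, 0, 0], [0, 0, 0], [0, 0, 0], [0, 0, 0], [0, 0, 0], [0, 0, 0], [0, 0, 0], [0, 0, 0], [0, 0, 0], [0, 0, 0]])

```text
clock: 38.05
ee_pos: [483.0, 88.6, 234.0]
tcp_rot: [-0.0, 1.0, -0.0, -0.002]
ft_force: [-0.1, 1.2, -8.4]
width: 66.8
gripper_force: 56.9
```

Call:
drive_tool(hand=[1, 1, 1, 1, 1, 1, 1, 1, 1, 1, 1, 1, 1, 1, 1, 1, 1, 1, 1, 1], delta_pos=[[-1, 10, 0], [-1, 20, 0], [-1, 30, 0], [-1, 30, 0], [-1, 30, 0], [-1, 30, 0], [-1, 30, 0], [-1, 30, 0], [-1, 30, 0], [-2, 30, 0], [-2, 30, 0], [-1, 30, 0], [-1, 25, 0], [-1, 18, 0], [0, 11, 5], [0, 0, 10], [0, 0, 10], [0, 0, 5], [0, 0, 0], [0, 0, 0]], angular=[[0, 0, 0], [0, 0, 0], [0, 0, 0], [0, 0, 0], [0, 0, 0], [0, 0, 0], [0, 0, 0], [0, 0, 0], [0, 0, 0], [0, 0, 0], [0, 0, 0], [0, 0, 0], [0, 0, 0], [0, 0, 0], [0, 0, 0], [0, 0, 0], [0, 0, 0], [0, 0, 0], [0, 0, 0], [0, 0, 0]])

```text
clock: 40.05
ee_pos: [468.7, -294.7, 205.4]
tcp_rot: [-0.0, 1.0, 0.0, -0.0]
ft_force: [-0.3, 0.1, -8.8]
width: 66.8
gripper_force: 56.9
```

```bash
python3 - <<'E'
from h import *
s=read_state(); print(s['clock'],s['ee_pos'],s['tcp_rot'],s['ft_force'])
a=grab_frame("scene"); b=grab_frame("top")
cv2.imwrite("pics/f6.png",np.hstack([cv2.resize(a[130:300,190:420,::-1],(406,300)),cv2.resize(b[140:320,100:460,::-1],(390,195)).copy() if 0 else cv2.copyMakeBorder(cv2.resize(b[140:320,100:460,::-1],(390,195)),0,105,0,0,0)]))
t=cv2.imread("pics/top0.png"); ct=camera_info("top"); hsv=cv2.cvtColor(t,cv2.COLOR_BGR2HSV); m=cv2.inRange(hsv,(0,0,120),(180,80,255))
w=np.zeros_like(m); cv2.circle(w,(408,240),30,255,-1); c=max(cv2.findContours(m&w,0,1)[0],key=cv2.contourArea); e=cv2.fitEllipse(cv2.convexHull(c)); print("saucer",e,ray(ct,e[0],14))
E
```

```text
40.05 [ 468.6996887  -294.69654714  205.41864891] [-2.45300775e-04  9.99999843e-01  4.82060399e-04 -1.45733429e-04] [-0.31030786  0.08925622 -8.79502916]
saucer ((407.8900451660156, 239.0243682861328), (41.57801818847656, 46.53740692138672), 150.7388458251953) [ 470.02063577 -295.7444446    14.        ]
```

View pics/f6.png

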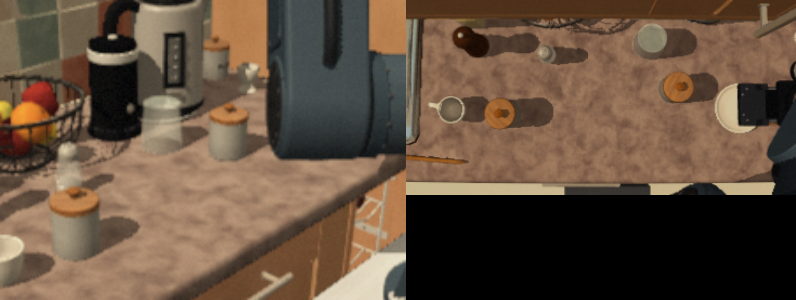

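The two empty caddies stand in place. The middle one (8.8 N on the wrist) is held above the saucer centre at (469,-295), with its underside about 150 mm up.

Call:
drive_tool(hand=[1, 1, 1, 1], delta_pos=[[0, 0, 0], [0, 0, 0], [0, 0, 0], [0, 0, 0]], angular=[[0, 0, 0], [0, 0, 0], [0, 0, 0], [0, 0, 0]])

```text
clock: 40.55
ee_pos: [468.5, -295.6, 205.7]
tcp_rot: [0.0, 1.0, -0.0, 0.0]
ft_force: [0.3, 0.5, -7.9]
width: 66.7
gripper_force: 56.9
```

```bash
python3 -c "
from station import *
print(job_done())"
```

```text
the job is handed in; nothing more can be done
None
```

The middle caddy is the one that rattles. I shook all three from left to right, stood each back upright where it was, then picked the middle one up again and handed in at about 40.6 s with it held upright and still, about 135 mm above the middle of the saucer.

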